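# Load a filter capsule into the spring magazine of a mask-welding station

### The arm

A 7-joint arm with a two-finger parallel gripper is mounted at the origin on the work surface. World frame = base frame: x ahead of the robot, y to its left, z up, the work surface at z = 0. Lengths are in mm, angles in rad, forces in N, time in s.
With the tool pointing down it reaches from about 425 to 925 mm from the base axis. Payload 6.8 kg.
Tool frame: the origin (TCP) lies at the very end of the fingers, on their centre line; the grasp point (between the pads) lies 19 mm behind it; z points along the fingers, y is the line along which they close (so a half turn about z gives the same grasp; the last joint's range is limited). The gripper opens to 85 mm and grips with 20 to 120 N. Pads are 22 mm wide; open, the fingers measure 114 mm over their backs; the gripper's body (76 mm by 85 mm) begins 54 mm behind the grasp point. The pads swing forward as they close: fully open they stand 13 mm farther back than shut.
Start: joints at [1.144, 0.477, 0.022, 1.555, -0.011, 1.109, -0.083], TCP at [211.573, -641.003, 231.308] pointing down, gripper open.
Joint ranges: [-2.96, 2.96], [-0.34, 2.1], [-1.41, 1.46], [0.24, 2.44], [-1.37, 4.51], [0.17, 1.92], [-2.96, 2.96]. Speed limits (rad/s): [2.39, 2.39, 3.14, 3.14, 3.14, 3.14, 3.14].

### API

Orientations are given as a unit quaternion [w, x, y, z].
In Python, from rig import bot, workorder, get_image, camera_info gives the robot as it stands (bot), with the cameras as plain functions and the job (workorder).
- The arm moves only by the tool advance, called after "Emit:" in YAML: its name, and indented under it one key for each argument. Schema: {"type":"object","properties":{"segments":{"type":"object","properties":{"ticks":{"type":"array","items":{"type":"array","items":{"type":"number"},"minItems":5,"maxItems":5},"minItems":1,"maxItems":10}},"additionalProperties":false,"required":["ticks"]},"grip_n":{"type":"number"},"only":{"type":"string"},"quiet":{"type":"boolean"},"lines":{"type":"string"}},"required":["segments"],"additionalProperties":false}. segments is an object whose key "ticks" holds a list of rows, 1 to 10 of them, each of 5 numbers: dx, dy, dz in fractions of the full range, 1 being 1000 mm, then a turn about the tool's z in a scale on which 1.0 is pi rad, then the opening from 0.0 (shut) to 1.0 (fully open); each row is the pose to reach, as a shift and turn from the pose commanded when the call began, along the tool's axes at that moment; what a row does not reach only later rows make up. A row lasts 1/10 s, in which the tool goes at most 50 mm and 0.15 rad, less where a joint would pass 70% of its speed; a pose out of reach is approached as far as the arm can. The fingers move at their own pace and stop on an object; grip_n is the grip in N (left out, the last holds). Time passes only in rows, so rows that do not move let the fingers close. The tool returns the time, the measured TCP pose, the force, the opening and the grip force at its end. only (a regular expression) keeps the lines of the reply that match it, lines (a string "A,B") keeps lines A to B, and quiet returns only ok. Shift and turn numbers lie between -1 and 1, and a call with a number outside is refused. Input that does not fit is refused with a message, and nothing moves.
- bot.get_obs(): the state, without advancing time (a new reading comes with each control period).
- get_image(name): name is "scene" or "top"; returns the picture (384x512x3 uint8, red, green, blue); there is no depth.
- camera_info(name): a dict with "fx", "fy", "cx", "cy" (pixels), "R" (3x3) and "t" (3): a world point X has camera coordinates R X + t. Camera axes: x right, y down, z forward; pixel columns grow to the right and rows downward; lengths in mm; the calibration is good to about 2 mm. A picture is of the moment at which its call begins. camera_info takes no time and is no camera call.
- workorder.close_job(): hands the job in; it is judged then, once.
The state is a dict: "time": time; "joint_positions": joint angles; "qvel": joint speeds; "joint_efforts": joint torques, N m; "ee_pos": TCP position; "orientation": TCP orientation; "contact_force": force on the tool from outside, world axes, zero at the start; "ft_torque": the same for the moment, N m; "finger_gap": opening from 0.0 (shut) to 1.0 (fully open); "grip_force": force on a finger pad.
Only numpy, scipy, OpenCV 4.12 (cv2) and the standard library are available. Lean on these libraries where they do the work, as an engineer would, in place of code of your own. Each camera call takes 0.05 s, during which the arm holds its last target. There are 200 camera calls.

### The job

The stack magazine of the mask-welding station has run empty. Stand the filter capsule with the blue lid upright, lid up, on the magazine's yellow sprung follower and press it down between the corner posts until its lid is a few millimetres below the top of the posts, then let go. Leave the capsule with the orange lid standing where it is.

Things in the scene. Friction and masses are not known exactly. Their poses are not given: they have to be found in the camera images.
- blue_capsule: Respirator filter capsule, the one to load: a plain upright rigid disc, 50 mm diameter and 28 mm tall, white body with a light-blue lid (upper 8 mm), 60 g. It stands loose on the table. Origin at the centre of its underside, z up through the lid.
- orange_capsule: The same capsule (50 mm diameter, 28 mm tall) with an orange lid: a wrong one, standing loose on the table; leave it. Origin at the centre of its underside, z up.
- magazine: Stack magazine bolted to the table: aluminium base block 110 x 110 mm, 50 mm high, with four dark steel corner posts whose tops are 120 mm above the table. They enclose a square well open at the top, 70 x 70 mm inside, 78 x 78 outside, with 18 to 22 mm gaps mid-side. Origin at the centre of its underside, on the table; z is the well's vertical axis, x and y run along its sides.
- follower (a joint): Yellow 66 x 66 mm plate sliding down in the well. Its top is 112 mm above the table at 0 and sinks by the joint value (m), hard stop at 0.035; starts at 0 to 0.008. A spring lifts it, a friction brake holds it wherever it is pushed: no springing back. Pushing takes 9 to 12 N. A capsule let go on it sticks out of the well until pushed down from above, e.g. with the closed fingertips.

How it is judged:
By the outcome, as a careful person would: the job done as asked, in the order asked, and still so for the second after the job is handed in, with the robot touching nothing.
It also fails if it takes over 38 s, if anything falls off the work surface, if the arm or the gripper's body presses on something with over 40 N, if the wrist force passes 120 N, or if a joint passes its speed limit or range.

## Working session

There is one attempt and no reset: what is moved stays moved. The work goes in short steps, Python scripts to look and compute and a tool call to move; the robot and the scene stay as the last step left them, time stands still between calls to the robot, and variables do not carry over. Pictures are saved under pics/ and viewed, at most 10 in all, crops included, and the job is handed in when it is done.

```bash
ls; mkdir -p pics
```

Run:
```python
from rig import bot, workorder, get_image, camera_info
import cv2,numpy as np
for n in("scene","top"):
    im=get_image(n); cv2.imwrite(f"pics/{n}0.png",im[:,:,::-1]); c=camera_info(n)
    print(n,c["fx"],c["cx"],c["cy"],np.round(c["R"],3).tolist(),np.round(c["t"],1), np.round(-np.array(c["R"]).T@c["t"]))
o=bot.get_obs();print(o["time"],o["ee_pos"],o["orientation"])
```

```text
pics
rig.py
scene 390.0168491833629 257.91327887337803 188.6584621641258 [[-0.756, 0.654, -0.012], [0.41, 0.46, -0.787], [-0.51, -0.6, -0.616]] [ 378.6 -150.2 1167.6] [943. 522. 606.]
top 349.7960647275397 249.6194662987812 191.41461887044818 [[-0.015, -1.0, 0.02], [-0.985, 0.011, -0.174], [0.174, -0.023, -0.984]] [ 11.  543.4 717.4] [410.  21. 801.]
0.1 [ 211.3822596  -640.5092808   230.41089117] [-7.96727662e-04  9.87325959e-01  1.58703438e-01 -1.83326238e-04]
```

View pics/scene0.png

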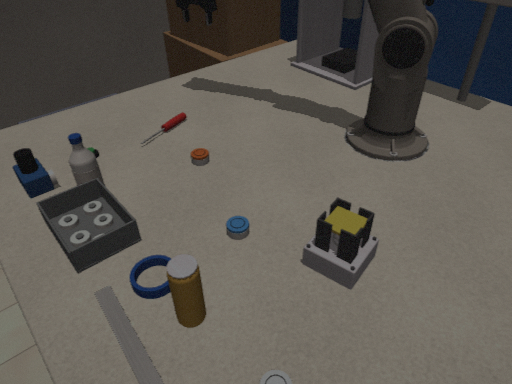

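View pics/top0.png

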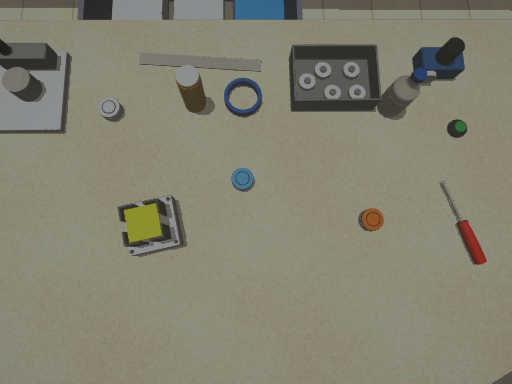

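The top view shows the blue lid at (242,179), the orange lid at (372,219) and the yellow follower at (145,223). In the scene view they are at (237,225), (200,155) and (347,222). Next I measure them with masks.

Create h.py:
```python
from rig import bot, workorder, get_image, camera_info
import cv2,numpy as np
C={n:camera_info(n) for n in("scene","top")}
def ray(n,p):
    c=C[n];R=np.array(c["R"]);d=R.T@np.array([(p[0]-c["cx"])/c["fx"],(p[1]-c["cy"])/c["fy"],1.])
    return -R.T@np.array(c["t"]),d/np.linalg.norm(d)
def plane(n,p,z):
    o,d=ray(n,p);return o+d*(z-o[2])/d[2]
def tri(a,b):
    o1,d1=ray("scene",a);o2,d2=ray("top",b)
    s=np.linalg.lstsq(np.c_[d1,-d2],o2-o1,rcond=None)[0]
    p,q=o1+s[0]*d1,o2+s[1]*d2;return (p+q)/2,np.linalg.norm(p-q)
def px(n,X):
    c=C[n];v=np.array(c["R"])@X+c["t"];return np.array([c["fx"]*v[0]/v[2]+c["cx"],c["fy"]*v[1]/v[2]+c["cy"]])
def blob(im,lo,hi,near,r=30):
    m=cv2.inRange(cv2.cvtColor(im,cv2.COLOR_RGB2HSV),lo,hi)
    w=np.zeros_like(m);cv2.circle(w,near,r,255,-1);m&=w
    k=max(cv2.findContours(m,cv2.RETR_EXTERNAL,cv2.CHAIN_APPROX_NONE)[0],key=cv2.contourArea)
    M=cv2.moments(k);return (M["m10"]/M["m00"],M["m01"]/M["m00"]),k
```

Run:
```python
from h import *
im={n:cv2.imread(f"pics/{n}0.png")[:,:,::-1].copy() for n in C}
Y,B,O=((22,120,60),(36,255,255)),((90,80,60),(115,255,255)),((3,120,60),(18,255,255))
for nm,col,a,b in(("blue",B,(237,225),(242,179)),("orange",O,(200,155),(372,219)),("yellow",Y,(347,222),(145,223))):
    pa,ka=blob(im["scene"],*col,a);pb,kb=blob(im["top"],*col,b)
    print(nm,np.round(pa,1),np.round(pb,1),tri(pa,pb),cv2.boundingRect(ka),cv2.boundingRect(kb))
    print(cv2.minAreaRect(kb), cv2.approxPolyDP(kb,3,True).reshape(-1,2).tolist(),cv2.approxPolyDP(ka,3,True).reshape(-1,2).tolist())
a=cv2.resize(im["scene"][190:290,290:390],(500,500),interpolation=cv2.INTER_CUBIC)[:400] 
b=cv2.resize(im["top"][185:265,105:205],(0,0),fx=4,fy=4,interpolation=cv2.INTER_CUBIC)
a=cv2.resize(im["scene"][200:280,297:397],(0,0),fx=4,fy=4,interpolation=cv2.INTER_CUBIC)
cv2.imwrite("pics/crop.png",np.hstack([a,b])[:,:,::-1])
```

```text
blue [237.4 224. ] [242.1 178.2] (array([577.63082313,  20.48839742,  24.91880223]), np.float64(1.1745382984628363)) (227, 216, 22, 17) (232, 168, 21, 21)
((242.0, 178.0), (20.0, 20.0), 90.0) [[237, 169], [232, 175], [233, 184], [248, 187], [251, 173], [245, 168]] [[227, 221], [232, 232], [248, 226], [241, 216]]
orange [199.3 153.5] [372.4 219. ] (array([ 480.95159718, -269.62368662,   25.02533605]), np.float64(2.303426930714834)) (191, 148, 18, 12) (362, 208, 22, 23)
((372.5, 219.0), (21.92030906677246, 20.50609588623047), 45.0) [[371, 208], [363, 213], [362, 222], [374, 230], [381, 226], [383, 217]] [[191, 152], [196, 159], [208, 153], [203, 148]]
yellow [345.5 220.4] [142.3 222.4] (array([472.61728772, 218.41276513, 107.63743861]), np.float64(1.9367097953938175)) (324, 206, 44, 29) (124, 203, 38, 40)
((142.34146118164062, 222.42681884765625), (33.524662017822266, 34.57229995727539), 77.90524291992188) [[155, 203], [124, 210], [129, 242], [161, 235]] [[324, 220], [338, 234], [341, 228], [354, 234], [367, 218], [337, 206]]
```

View pics/crop.png

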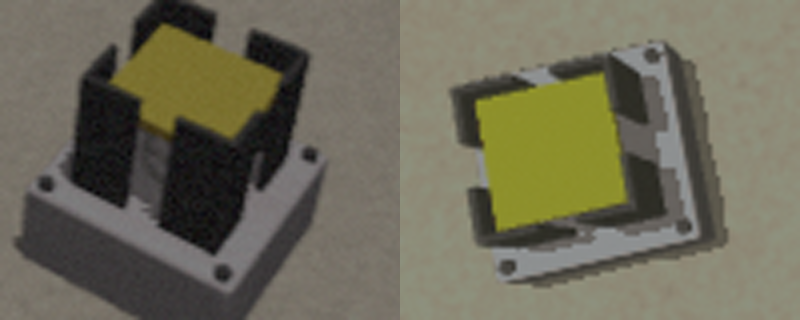

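The crop shows the follower between four dark posts, turned about 12° in the top view, with its top slightly below the post tops. Next I triangulate the plate corners and the bolt holes.

Run:
```python
from h import *
print("plate corners")
P=[tri(a,b) for a,b in(((337,205.5),(161.5,235.5)),((367.8,218),(128.8,242.5)),((324,220),(155.3,202.7)))]
for p in P:print(np.round(p[0],1),round(p[1],1))
z=np.mean([p[0][2] for p in P]);
for zz in(104,108,112):print(zz,plane("top",(142.4,222.5),zz).round(1),plane("scene",(345.5,220.4),zz).round(1))
q=[plane("top",c,108)[:2] for c in((155,203),(124,210),(129,242),(161,235))]
for i in range(4):
    d=q[(i+1)%4]-q[i];print("edge",np.linalg.norm(d).round(1),np.degrees(np.arctan2(d[1],d[0])).round(1))
f=lambda x,y:(297+x/4,200+y/4);g=lambda x,y:(105+(x-400)/4,185+y/4)
print("holes")  # scene left, front, right <-> top
for a,b in((f(45,183),g(652,55)),(f(222,271),None),(f(310,154),g(508,267))):
    if b: print(tri(a,b))
    else: print(plane("scene",a,50))
print(plane("top",g(683,227),50), "blue lid@28", plane("top",(242.1,178.2),28),plane("scene",(237.4,224.),25))
o=bot.get_obs();print(o["ee_pos"],o["finger_gap"])
```

```text
plate corners
[447.7 179.3 105.2] 1.2
[434.6 242.3 107.1] 0.3
[509.2 194.1 114.4] 6.1
104 [473.4 218.4 104. ] [468.4 216.8 104. ]
108 [473.1 217.3 108. ] [472.1 219.2 108. ]
112 [472.7 216.2 112. ] [475.9 221.7 112. ]
edge 62.0 102.3
edge 64.1 -168.6
edge 62.9 -78.4
edge 64.9 12.2
holes
(array([528.45009158, 181.44223035,  49.53032167]), np.float64(1.7882761537432963))
[507.792555   273.80938202  50.        ]
(array([416.33354951, 254.34959982,  49.35904651]), np.float64(2.5875865897387897))
[436.63888976 161.9879272   50.        ] blue lid@28 [577.46112586  19.98749843  28.        ] [577.2816966   21.14721451  25.        ]
[ 211.3822596  -640.5092808   230.41089117] 0.9981117536448944
```

Add to h.py:
```python
from scipy.spatial.transform import Rotation as Ro
def go(X,ydeg=-78.2):
    o=bot.get_obs();q=o["orientation"];R=Ro.from_quat([*q[1:],q[0]]).as_matrix()
    y=np.degrees(np.arctan2(R[1,1],R[0,1]))
    t=(y-ydeg+90)%180-90
    print("t",round(o["time"],2),"at",o["ee_pos"].round(1) if hasattr(o["ee_pos"],"round") else o["ee_pos"],"shift",(R.T@(np.array(X)-o["ee_pos"])).round(1),"turn",np.radians(t).round(3),"F",np.round(o["contact_force"],1),"gap",round(o["finger_gap"],3),"grip",round(o["grip_force"],1))
```

```bash
python3 -c "
from h import *
go((577.4,20.3,120))"
```

```text
t 0.1 at [ 211.4 -640.5  230.4] shift [ 554.7 -512.6  111.2] turn 0.113 F [ 0.4  0.3 -0.3] gap 0.998 grip 0.0
```

Careful with the scale: shifts go in shares of 1000 mm and turns go in shares of pi rad. That gives: 320 mm / 1000 = 0.32, -300 mm / 1000 = -0.3, 0.113 rad / 3.1416 = 0.036.

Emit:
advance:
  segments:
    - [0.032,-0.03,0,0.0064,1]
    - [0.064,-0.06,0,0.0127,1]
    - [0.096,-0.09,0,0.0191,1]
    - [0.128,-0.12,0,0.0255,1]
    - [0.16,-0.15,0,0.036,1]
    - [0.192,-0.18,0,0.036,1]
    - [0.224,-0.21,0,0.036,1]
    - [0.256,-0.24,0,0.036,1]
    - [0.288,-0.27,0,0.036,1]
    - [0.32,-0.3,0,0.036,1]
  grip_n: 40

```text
refused: segments: the value is not of type 'object' (schema: type "object"). Nothing was moved.
```

The error is about the shape of the input: an object with the rows under "ticks". Fixing that and sending the same move.

Emit:
advance:
  segments: {"ticks":[[0.032,-0.03,0,0.0064,1],[0.064,-0.06,0,0.0127,1],[0.096,-0.09,0,0.0191,1],[0.128,-0.12,0,0.0255,1],[0.16,-0.15,0,0.036,1],[0.192,-0.18,0,0.036,1],[0.224,-0.21,0,0.036,1],[0.256,-0.24,0,0.036,1],[0.288,-0.27,0,0.036,1],[0.32,-0.3,0,0.036,1]]}
  grip_n: 40

```text
time: 1.1
ee_pos: [421.7, -254.1, 231.2]
orientation: [0.0, 0.995, 0.103, -0.0]
contact_force: [0.3, 0.2, -0.5]
finger_gap: 1.001
grip_force: 0.0
```

```bash
python3 -c "
from h import *
go((577.4,20.3,120))"
```

```text
t 1.1 at [ 421.7 -254.1  231.2] shift [ 208.5 -236.8  111.1] turn -0.0 F [ 0.3  0.2 -0.5] gap 1.001 grip 0.0
```

Converted, -237 mm / 1000 = -0.237, 208 mm / 1000 = 0.208.

Emit:
advance:
  segments: {"ticks":[[0.03,-0.033,0.01,0,1],[0.06,-0.066,0.02,0,1],[0.09,-0.099,0.04,0,1],[0.12,-0.132,0.06,0,1],[0.15,-0.165,0.08,0,1],[0.18,-0.198,0.1,0,1],[0.208,-0.237,0.111,0,1],[0.208,-0.237,0.111,0,1],[0.208,-0.237,0.111,0,1]]}

```text
time: 2.0
ee_pos: [576.2, 20.1, 119.5]
orientation: [-0.0, 0.995, 0.104, -0.001]
contact_force: [-0.2, -1.5, 0.0]
finger_gap: 1.005
grip_force: 0.0
```

Run:
```python
from h import *
go((577.4,20.3,14))
n="scene";cv2.imwrite("pics/s1.png",cv2.resize(get_image(n)[120:280,150:350],(800,640))[:600,:,::-1])
```

```text
t 2.0 at [576.2  20.1 119.5] shift [1.400e+00 1.000e-01 1.055e+02] turn 0.003 F [-0.2 -1.5  0. ] gap 1.005 grip 0.0
```

Converted, 105 mm / 1000 = 0.105, 97 mm / 1000 = 0.097.

Emit:
advance:
  segments: {"ticks":[[0.001,0,0.035,0,1],[0.001,0,0.065,0,1],[0.001,0,0.085,0,1],[0.001,0,0.097,0,1],[0.001,0,0.105,0,1],[0.001,0,0.105,0,1],[0.001,0,0.105,0,1]]}

```text
time: 2.75
ee_pos: [578.2, 18.6, 16.2]
orientation: [0.0, 0.995, 0.102, 0.001]
contact_force: [-0.3, 0.0, -0.0]
finger_gap: 0.996
grip_force: 0.0
```

Run:
```python
from h import *
go((577.4,20.3,14))
n="scene";a=cv2.resize(get_image(n)[175:255,187:287],(0,0),fx=4,fy=4,interpolation=cv2.INTER_CUBIC)
b=cv2.resize(get_image("top")[138:218,192:292],(0,0),fx=4,fy=4,interpolation=cv2.INTER_CUBIC)
cv2.imwrite("pics/s2.png",np.hstack([a,b])[:,:,::-1])
```

```text
t 2.75 at [578.2  18.6  16.2] shift [-0.5 -1.9  2.2] turn -0.001 F [-0.3  0.  -0. ] gap 0.996 grip 0.0
```

View pics/s2.png

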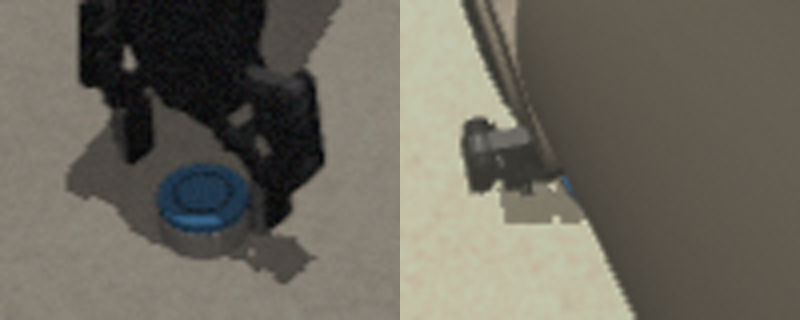

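The capsule's lid, at (203,195) in the left crop, sits between the two fingertips at (130,160) and (270,225). I'll correct the offset slightly and close.

Converted, 2 mm / 1000 = 0.002, -1 mm / 1000 = -0.001.

Emit:
advance:
  segments: {"ticks":[[0,-0.001,0.002,0,0.8],[0,-0.001,0.002,0,0.6],[0,-0.001,0.002,0,0.5],[0,-0.001,0.002,0,0.45],[0,-0.001,0.002,0,0.45],[0,-0.001,0.002,0,0.45]]}
  grip_n: 40

```text
time: 3.45
ee_pos: [577.6, 20.0, 13.9]
orientation: [0.0, 0.995, 0.103, 0.0]
contact_force: [-1.7, 0.6, 5.6]
finger_gap: 0.566
grip_force: 40.7
```

```bash
python3 - <<'E'
from h import *
go((577.4,20.3,14))
n="scene";a=cv2.resize(get_image(n)[175:255,187:287],(0,0),fx=5,fy=5,interpolation=cv2.INTER_CUBIC)
cv2.imwrite("pics/s3.png",a[:,:,::-1])
E
```

```text
t 3.45 at [577.6  20.   13.9] shift [-0.1 -0.3 -0.1] turn -0.0 F [-1.7  0.6  5.6] gap 0.566 grip 40.7
```

View pics/s3.png

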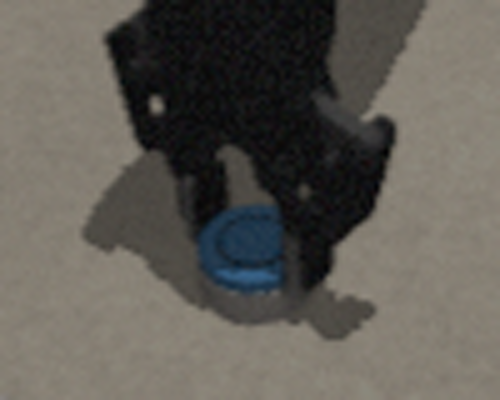

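The lid at (240,250) is held between the pads, near its upper edge. Now I lift it.

Converted, -155 mm / 1000 = -0.155, -145 mm / 1000 = -0.145.

Emit:
advance:
  segments: {"ticks":[[0,0,-0.01,0,0.45],[0,0,-0.03,0,0.45],[0,0,-0.06,0,0.45],[0,0,-0.09,0,0.45],[0,0,-0.12,0,0.45],[0,0,-0.145,0,0.45],[0,0,-0.155,0,0.45]]}

```text
time: 4.2
ee_pos: [578.8, 20.0, 171.5]
orientation: [0.0, 0.995, 0.103, 0.002]
contact_force: [1.1, -0.1, -1.0]
finger_gap: 0.567
grip_force: 41.4
```

```bash
python3 - <<'E'
from h import *
go((472.4,217.8,165))
E
```

```text
t 4.2 at [578.8  20.  171.5] shift [ -63.7 -215.3    6. ] turn -0.0 F [ 1.1 -0.1 -1. ] gap 0.567 grip 41.4
```

Converted, -215 mm / 1000 = -0.215, -207 mm / 1000 = -0.207.

Emit:
advance:
  segments: {"ticks":[[-0.01,-0.035,0,0,0.45],[-0.021,-0.072,0,0,0.45],[-0.033,-0.11,0,0,0.45],[-0.045,-0.15,0,0,0.45],[-0.055,-0.185,0,0,0.45],[-0.061,-0.207,0,0,0.45],[-0.0635,-0.215,0.004,0,0.45],[-0.0635,-0.215,0.004,0,0.45],[-0.0635,-0.215,0.004,0,0.45],[-0.0635,-0.215,0.004,0,0.45]]}

```text
time: 5.2
ee_pos: [472.1, 215.5, 164.0]
orientation: [0.0, 0.995, 0.101, -0.0]
contact_force: [-0.3, -0.7, -0.5]
finger_gap: 0.565
grip_force: 41.4
```

```bash
python3 - <<'E'
from h import *
go((472.4,217.8,121))
a=get_image("scene");B=((90,80,60),(115,255,255))
p,k=blob(a,*B,tuple(int(v) for v in px("scene",np.array([472.4,217.8,170]))));print(p,plane("scene",p,165+14-3),px("scene",np.array([472.4,217.8,176])))
cv2.imwrite("pics/s4.png",cv2.resize(a[140:280,270:430],(0,0),fx=4,fy=4,interpolation=cv2.INTER_CUBIC)[:,:,::-1])
E
```

```text
t 5.2 at [472.1 215.5 164. ] shift [ 0.7 -2.2 43. ] turn -0.003 F [-0.3 -0.7 -0.5] gap 0.565 grip 41.4
(348.613986013986, 191.82470862470862) [474.24022041 216.95887464 176.        ] [349.65833786 191.61434408]
```

View pics/s4.png

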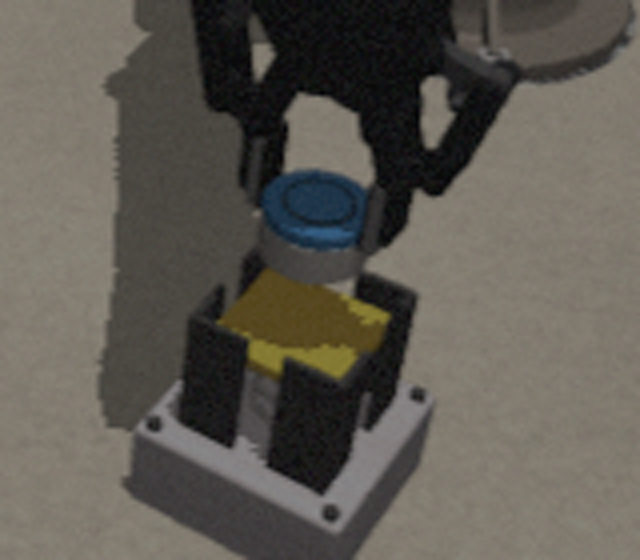

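The capsule, lid at (315,208) in the crop, hangs level above the follower. I'll lower it.

Converted, 39 mm / 1000 = 0.039, -1.5 mm / 1000 = -0.0015.

Emit:
advance:
  segments: {"ticks":[[0.0005,-0.0015,0.015,0,0.45],[0.0005,-0.0015,0.026,0,0.45],[0.0005,-0.0015,0.033,0,0.45],[0.0005,-0.0015,0.037,0,0.45],[0.0005,-0.0015,0.039,0,0.45],[0.0005,-0.0015,0.039,0,0.45],[0.0005,-0.0015,0.039,0,0.45]]}

```text
time: 5.95
ee_pos: [471.7, 219.1, 125.6]
orientation: [-0.0, 0.995, 0.103, 0.0]
contact_force: [0.8, 0.3, -0.8]
finger_gap: 0.562
grip_force: 41.4
```

```bash
python3 -c "
from h import *
go((472.4,217.8,120))"
```

```text
t 5.95 at [471.7 219.1 125.6] shift [0.4 1.4 5.6] turn -0.0 F [ 0.8  0.3 -0.8] gap 0.562 grip 41.4
```

Converted, 4 mm / 1000 = 0.004, 2 mm / 1000 = 0.002.

Emit:
advance:
  segments: {"ticks":[[0,0.0005,0.002,0,0.45],[0,0.0005,0.004,0,0.45],[0,0.0005,0.004,0,0.45]]}

```text
time: 6.25
ee_pos: [471.5, 218.3, 121.1]
orientation: [0.0, 0.995, 0.103, -0.0]
contact_force: [-0.5, -0.0, -0.7]
finger_gap: 0.562
grip_force: 41.4
```

```bash
python3 -c "
from h import *
go((472.4,217.8,120))"
```

```text
t 6.25 at [471.5 218.3 121.1] shift [0.8 0.7 1.1] turn -0.0 F [-0.5 -0.  -0.7] gap 0.562 grip 41.4
```

Converted, 2 mm / 1000 = 0.002, 1 mm / 1000 = 0.001.

Emit:
advance:
  segments: {"ticks":[[0.0005,0,0.001,0,0.45],[0.0005,0,0.002,0,0.45],[0.0005,0,0.002,0,0.45]]}

```text
time: 6.55
ee_pos: [472.2, 218.6, 119.4]
orientation: [-0.0, 0.995, 0.103, 0.0]
contact_force: [0.5, -0.0, 0.7]
finger_gap: 0.562
grip_force: 41.7
```

```bash
python3 -c "
from h import *
go((472.4,217.8,120))"
```

```text
t 6.55 at [472.2 218.6 119.4] shift [ 0.   0.8 -0.6] turn -0.0 F [ 0.5 -0.   0.7] gap 0.562 grip 41.7
```

Converted, 2 mm / 1000 = 0.002, 1 mm / 1000 = 0.001.

Emit:
advance:
  segments: {"ticks":[[0,0,0.001,0,0.45],[0,0,0.002,0,0.45],[0,0,0.002,0,0.45]]}

```text
time: 6.85
ee_pos: [472.3, 218.6, 117.9]
orientation: [0.0, 0.995, 0.103, 0.0]
contact_force: [-2.4, -1.6, 6.0]
finger_gap: 0.567
grip_force: 42.0
```

```bash
python3 -c "
from h import *
go((472.4,217.8,120))"
```

```text
t 6.85 at [472.3 218.6 117.9] shift [-0.   0.8 -2.1] turn -0.0 F [-2.4 -1.6  6. ] gap 0.567 grip 42.0
```

Contact at 6 N, so I release.

Converted, -60 mm / 1000 = -0.06, -45 mm / 1000 = -0.045.

Emit:
advance:
  segments: {"ticks":[[0,0,-0.0005,0,0.6],[0,0,-0.0005,0,0.7],[0,0,-0.0005,0,0.85],[0,0,-0.0005,0,0.9],[0,0,-0.015,0,1],[0,0,-0.045,0,1],[0,0,-0.06,0,0.5],[0,0,-0.06,0,0],[0,0,-0.06,0,0],[0,0,-0.06,0,0]]}

```text
time: 7.85
ee_pos: [471.4, 218.0, 176.2]
orientation: [0.0, 0.995, 0.103, -0.001]
contact_force: [-0.1, -0.2, 0.2]
finger_gap: 0.329
grip_force: 0.0
```

```bash
python3 - <<'E'
from h import *
go((472.4,217.8,145))
a=get_image("scene");B=((90,80,60),(115,255,255))
p,k=blob(a,*B,tuple(int(v) for v in px("scene",np.array([472.4,217.8,130]))));print(p,plane("scene",p,131),px("scene",np.array([472.4,217.8,131])))
cv2.imwrite("pics/s5.png",cv2.resize(a[140:280,270:430],(0,0),fx=4,fy=4,interpolation=cv2.INTER_CUBIC)[:,:,::-1])
E
```

```text
t 7.85 at [471.4 218.  176.2] shift [ 1.   0.4 31.2] turn -0.0 F [-0.1 -0.2  0.2] gap 0.329 grip 0.0
(347.433508311461, 212.40551181102362) [474.42322329 221.86523205 131.        ] [346.38374535 210.81781757]
```

View pics/s5.png

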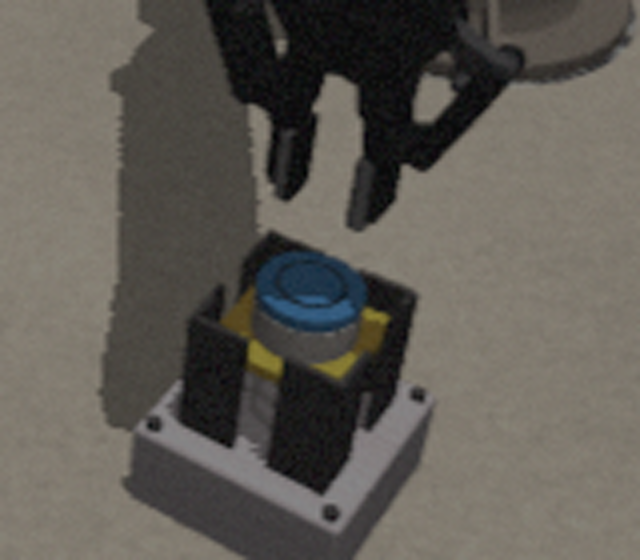

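The capsule, lid at (310,290) in the crop, stands upright on the follower and clear of all four posts. Next I press it down.

Converted, 46 mm / 1000 = 0.046, 43 mm / 1000 = 0.043.

Emit:
advance:
  segments: {"ticks":[[0.001,0,0,0,0],[0.001,0,0,0,0],[0.001,0,0,0,0],[0.001,-0.0005,0.015,0,0],[0.001,-0.0005,0.028,0,0],[0.001,-0.0005,0.036,0,0],[0.001,-0.0005,0.04,0,0],[0.001,-0.0005,0.043,0,0],[0.001,-0.0005,0.046,0,0]]}

```text
time: 8.8
ee_pos: [473.1, 219.4, 131.5]
orientation: [-0.0, 0.995, 0.103, 0.0]
contact_force: [-2.0, -1.7, 8.2]
finger_gap: 0.005
grip_force: 4.0
```

```bash
python3 -c "
from h import *
go((472.8,218.5,117))"
```

```text
t 8.8 at [473.1 219.4 131.5] shift [-0.5  0.8 14.5] turn -0.0 F [-2.  -1.7  8.2] gap 0.005 grip 4.0
```

Converted, 12 mm / 1000 = 0.012, 10 mm / 1000 = 0.01.

Emit:
advance:
  segments: {"ticks":[[0,0,0.002,0,0],[0,0,0.004,0,0],[0,0,0.006,0,0],[0,0,0.008,0,0],[0,0,0.01,0,0],[0,0,0.012,0,0],[0,0,0.012,0,0],[0,0,0.012,0,0]]}

```text
time: 9.6
ee_pos: [473.2, 219.4, 120.1]
orientation: [-0.0, 0.995, 0.103, 0.0]
contact_force: [-1.8, -0.9, 6.1]
finger_gap: 0.002
grip_force: 2.6
```

```bash
python3 -c "
from h import *
go((472.8,218.5,116.5))"
```

```text
t 9.6 at [473.2 219.4 120.1] shift [-0.5  0.8  3.6] turn -0.0 F [-1.8 -0.9  6.1] gap 0.002 grip 2.6
```

Converted, 4.5 mm / 1000 = 0.0045, 4 mm / 1000 = 0.004.

Emit:
advance:
  segments: {"ticks":[[0,0,0.0015,0,0],[0,0,0.003,0,0],[0,0,0.004,0,0],[0,0,0.0045,0,0],[0,0,0.0045,0,0],[0,0,0.0045,0,0]]}

```text
time: 10.2
ee_pos: [473.2, 219.4, 115.8]
orientation: [0.0, 0.995, 0.103, 0.0]
contact_force: [-2.5, -1.8, 7.8]
finger_gap: 0.0
grip_force: 3.8
```

```bash
python3 -c "
from h import *
for i in range(1):go((472.8,218.5,116))"
```

```text
t 10.2 at [473.2 219.4 115.8] shift [-0.5  0.8 -0.2] turn -0.0 F [-2.5 -1.8  7.8] gap 0.0 grip 3.8
```

Now I lift straight up and over to the side, then check.

Converted, 190 mm / 1000 = 0.19, 150 mm / 1000 = 0.15.

Emit:
advance:
  segments: {"ticks":[[0,0,-0.005,0,0],[0,0,-0.025,0,0],[0,0,-0.06,0,0],[0,0,-0.1,0,0],[0,0.03,-0.13,0,0],[0,0.07,-0.14,0,0],[0,0.11,-0.14,0,0],[0,0.15,-0.14,0,0],[0,0.19,-0.14,0,0],[0,0.19,-0.14,0,0]]}

```text
time: 11.2
ee_pos: [512.7, 26.6, 255.0]
orientation: [0.001, 0.995, 0.098, 0.0]
contact_force: [-0.3, 0.3, 0.5]
finger_gap: 0.001
grip_force: 0.0
```

```bash
python3 - <<'E'
from h import *
go((472.4,217.8,145))
a=get_image("scene");b=get_image("top");B=((90,80,60),(115,255,255));O=((3,120,60),(18,255,255))
pa,k=blob(a,*B,tuple(int(v) for v in px("scene",np.array([472.4,217.8,116]))))
pb,k=blob(b,*B,tuple(int(v) for v in px("top",np.array([472.4,217.8,116]))))
print("lid",tri(pa,pb))
print("orange",blob(a,*O,(200,155))[0],blob(b,*O,(372,219))[0])
A=cv2.resize(a[185:285,297:397],(0,0),fx=4,fy=4,interpolation=cv2.INTER_CUBIC);D=cv2.resize(b[175:275,100:200],(0,0),fx=4,fy=4,interpolation=cv2.INTER_CUBIC)
cv2.imwrite("pics/s6.png",np.hstack([A,D])[:,:,::-1])
E
```

```text
t 11.2 at [512.7  26.6 255. ] shift [  -2.2 -195.7  109.5] turn -0.009 F [-0.3  0.3  0.5] gap 0.001 grip 0.0
lid (array([472.25325716, 219.52642233, 112.47078657]), np.float64(1.3246037585662898))
orange (199.2833914053426, 153.43321718931475) (376.8693244739756, 216.60243632336653)
```

View pics/s6.png

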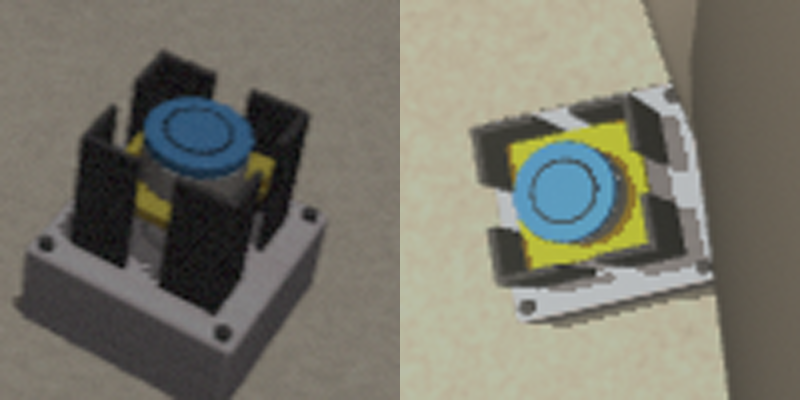

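The blue lid, at (198,135) in the left crop and (565,190) in the right one, stands level in the well. Its top measures about 4 mm below the post tops. The orange capsule hasn't moved in the scene view (the arm covers part of it in the top view), so I hand in.

```bash
python3 -c "
from rig import bot, workorder, get_image, camera_info
print(workorder.close_job())"
```

```text
the job is handed in; nothing more can be done
None
```

The blue capsule stands upright in the magazine, lid up, pressed about 4 mm below the post tops and released; the orange capsule stands where it was, and the job was handed in at about 11 s.

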